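# Seat a probe thermometer in the dry-block calibrator

### The arm

A 6-joint arm with a two-finger parallel gripper is mounted at the origin on a cart in front of the work surface, level with it; the furniture and walls round the work are solid. World frame = base frame: x ahead of the robot, y to its left, z up, the work surface at z = 0. Lengths are in m, angles in rad, forces in N, time in s.
With the tool pointing down it reaches from about 0.35 to 0.85 m from the base axis. Payload 8.1 kg.
Tool frame: the origin (TCP) lies on the mounting face of the last link; the fingertips stand 173 mm ahead of it and the grasp point (between the pads) lies robot.hold_point_z ahead of it (robot.hold_point_z is the distance from the TCP to the grasp point, in m); z points along the fingers, y is the line along which they close (so a half turn about z gives the same grasp; the last joint's range is limited). The gripper opens to 85 mm and grips with 20 to 120 N. Pads are 22 mm wide; open, the fingers measure 114 mm over their backs; the gripper's body (76 mm by 85 mm) begins 54 mm behind the grasp point. The pads swing forward as they close: fully open they stand 13 mm farther back than shut.
Start: joints at [1.195, 0.13, 1.488, -0, 1.523, -0.085], TCP at [0.172, 0.575, 0.405] pointing down, gripper open.
Joint ranges: [-2.96, 2.96], [-0.89, 2.26], [0.02, 2.5], [-1.34, 4.48], [0, 2.73], [-2.66, 2.66]. Speed limits (rad/s): [2.39, 2.39, 2.79, 3.14, 3.14, 3.14].

### API

Orientations are given as a 3x3 rotation matrix whose columns are the frame's x, y, z axes.
In Python, from cell import robot gives the robot as it stands.
- The arm moves only by the tool step_arm, never from a script. Its argument "targets" is a list of rows, each a list of 4 numbers: the shift along the tool's x, y, z in cm, then the turn about the tool's z in rad. In form: [[tx, ty, tz, twist], ...]. A call has 1 to 20 rows; each row shifts and turns the commanded pose from where the row before left it, along the tool's axes as they then stand; what a row does not reach is not made up. A row lasts 1/8 s, in which the tool goes at most 62.5 mm and 10.7 degrees, less where a joint would pass 70% of its speed; a pose out of reach is approached as far as the arm can. A call is refused whole if a number of a shift passes 6.25 or a number of a turn 0.188, either way. A call with a gripper value outside its range is refused whole. "grip" is the opening, from -1 (shut) to 1 (fully open), set as the call begins (left out, the last holds). The fingers move at their own pace and stop on an object; "squeeze" is the grip in N (left out, the last holds). Time passes only in rows, so rows that do not move let the fingers close. It gives the time, the measured TCP pose, the force, the opening and the grip force at its end, in the units of the state.
- robot.sense(): the state, without advancing time (a new reading comes with each control period).
- robot.grab_frame(name): name is "scene" or "side" or "wrist"; returns the picture (480x640x3 uint8, red, green, blue); there is no depth.
- robot.camera_info(name): a dict with "intrinsics" (3x3 intrinsics, pixels), "origin" and "attitude" of the camera in the world; the wrist camera has in their place "hand_eye" (4x4, takes a point from camera to tool coordinates, whose origin is the TCP and whose axes are the flange's). Camera axes: x right, y down, z forward; pixel columns grow to the right and rows downward; lengths in m; the calibration is good to about 2 mm. A picture is of the moment at which its call begins: read the wrist's pose just before it. camera_info takes no time and is no camera call.
- robot.job_done(): hands the job in; it is judged then, once.
The state is a dict: "t": time; "qpos": joint angles; "qd": joint speeds; "tau": joint torques, N m; "tcp_pos": TCP position; "orientation": TCP orientation; "force": force on the tool from outside, world axes, zero at the start; "ft_torque": the same for the moment, N m; "opening": finger opening in m; "grasp_force": force on a finger pad.
Only numpy, scipy, OpenCV 4.12 (cv2) and the standard library are available. Lean on these libraries where they do the work, as an engineer would, in place of code of your own. Each camera call takes 0.05 s, during which the arm holds its last target. There are 200 camera calls.

### The job

The probe thermometer is due for its check in the dry-block calibrator. Swing the calibrator's cover fully aside, then stand the thermometer upright with its stem in the narrowest of the three wells, guiding it down gently until the tip rests on the bottom (do not drop it or force the stem), and let go. Leave the label box and the honey sample jar that stand about where they are.

Things in the scene. Friction and masses are not known exactly. Their poses are not given: they have to be found in the camera images.
- calibrator: Bench dry-block calibrator, fixed: grey and white housing 200x182 mm, 104 mm high, steel deck on top, sloping keypad on its -x side. Origin: on the vertical axis of its round insert, at table height; z up. The aluminium insert, 56 mm across, has three vertical wells 5.6, 9 and 13 mm wide, all 75 mm deep (bottoms at z=31 mm), with 1.2 mm chamfers.
- insert_top (a point): Centre of the insert's top face, z=106 mm on the calibrator's axis; axes of the calibrator. Well centres lie 19 mm from it. With the insert square: 5.6 mm well at (-19, 0) mm, 9 mm at (9.5, 16.5), 13 mm at (9.5, -16.5). But the insert sits loose and may stand turned up to 0.36 rad either way (7 mm along the arc); this is not reported: feel or look for the well. 0.05 N m turns it.
- cover (a joint): Swing of the 3 mm steel dust cover over the wells, in its own plane, rad: 0 = shut, grows anticlockwise seen from above, 1.65 = stop, wells clear. Pivot vertical at (0, 52) mm in the calibrator's frame; disc of 30 mm radius centred 52 mm from it, top at z=110.5 mm. 0.03 N m turns it; it stays where left.
- cover_knob (a point): Centre of the top of the cover's black round knob: 16 mm across, standing 22 mm above the plate, 66 mm from the pivot; top at z=132.5 mm. At cover 0 it lies at (0, -14) mm in the calibrator's frame, at 1.57 at (66, 52).
- thermometer: Digital probe thermometer, 45 g, lying flat. White body 22 mm wide (x), 15.5 mm thick (z), y=18 to 96 mm, straight sides y=27 to 87; thin steel stem 3.8 mm across, flat end, 116 mm long, towards -y; at the start it points to the robot's left. Origin: under the middle of the 193 mm length. The stem leans 2.1 deg: axis from (0, 19.5, 7.5) to (0, -96.5, 3.2) mm.
- stem_tip (a point): Centre of the stem's tip, at (0, -96.5, 3.2) mm in the thermometer's frame, same axes.
- label_box: Small green and white carton, 54x78x28 mm; bystander. Origin: centre of its underside.
- sample_jar: Honey sample jar with yellow lid, 62 mm across, 81 mm high; bystander. Origin: centre of its underside.

How it is judged:
On the way, in this order (a step that is already met when the one before it is completed fails the run):
1. the cover is swung aside, clear of the wells (over 1.3 rad) (value of joint cover above 1.3 rad), for 0.2 s.
2. the stem is down the narrow well, its tip more than 40 mm below the insert's top (z of stem_tip in the frame of calibrator below 0.066 m and x of stem_tip in the frame of calibrator between -0.025 and -0.012 m and y of stem_tip in the frame of calibrator between -0.011 and 0.011 m), for 0.2 s.
At the end, for the whole second after the job is handed in: The thermometer stands at rest, upright within 7 deg, its stem in the narrow well with the tip within 4 mm of the bottom; the cover is swung aside (over 1.3 rad) (z of stem_tip in the frame of calibrator below 0.035 m and x of stem_tip in the frame of calibrator between -0.025 and -0.012 m and y of stem_tip in the frame of calibrator between -0.011 and 0.011 m and angle between thermometer's own y axis and vertical below 0.12 rad and linear speed of thermometer below 0.02 m/s and value of joint cover above 1.3 rad); the robot touches nothing.
It fails at once if a bystander (label box or sample jar) is shifted by more than 25 mm (distance of any of label_box, sample_jar from where it was at the start of the episode above 0.025 m).
It fails at once if the stem is forced: over 30 N between thermometer and calibrator (contact force between thermometer and calibrator above 30 N).
It fails at once if the thermometer is let drop down a well (faster than 0.4 m/s) (z of stem_tip in the frame of calibrator below 0.1 m and x of stem_tip in the frame of calibrator between -0.03 and 0.03 m and y of stem_tip in the frame of calibrator between -0.03 and 0.03 m and linear speed of thermometer above 0.4 m/s).
It also fails if it takes over 64 s, if anything falls off the work surface, if the arm or the gripper's body presses on something with over 40 N, if the wrist force passes 120 N, or if a joint passes its speed limit or range.

## Working session

There is one attempt and no reset: what is moved stays moved. The work goes in short steps, Python scripts to look and compute and a tool call to move; the robot and the scene stay as the last step left them, time stands still between calls to the robot, and variables do not carry over. Pictures are saved under pics/ and viewed, at most 10 in all, crops included, and the job is handed in when it is done.

Besides the shell and the picture viewer there is one more tool, called by a JSON object that holds its "op" and its "data", one argument or row to a line. step_arm: Moves the arm, as the interface text tells. Its arguments: {"type":"object","properties":{"targets":{"type":"array","items":{"type":"array","items":{"type":"number"}}},"grip":{"type":"number"},"squeeze":{"type":"number"}},"required":["targets"]}

```bash
mkdir -p pics; ls; python3 - <<'E'
from cell import robot
import cv2,numpy as np
np.set_printoptions(precision=4,suppress=True)
s=robot.sense();print(s['t'],s['tcp_pos'],s['orientation'],s['opening'],robot.hold_point_z)
for n in("scene","side","wrist"):
    f=robot.grab_frame(n);cv2.imwrite(f'pics/{n}0.png',f[:,:,::-1]);print(n,robot.camera_info(n))
E
```

```text
pics
0.0 [0.1719 0.5746 0.4036] [[-0.958   0.2867 -0.0007]
 [ 0.2867  0.958  -0.0018]
 [ 0.0002 -0.0019 -1.    ]] 0.08525924609598366 0.1547
scene {'intrinsics': array([[540.4108,   0.    , 315.2469],
       [  0.    , 540.4108, 240.0244],
       [  0.    ,   0.    ,   1.    ]]), 'origin': array([-0.0595, -0.328 ,  0.9689]), 'attitude': array([[ 0.5168, -0.6595,  0.5459],
       [-0.8561, -0.3995,  0.3278],
       [ 0.0019, -0.6367, -0.7711]])}
side {'intrinsics': array([[434.2851,   0.    , 322.8772],
       [  0.    , 434.2851, 242.887 ],
       [  0.    ,   0.    ,   1.    ]]), 'origin': array([0.4748, 0.9165, 0.6383]), 'attitude': array([[-0.9929, -0.0795,  0.0885],
       [-0.1171,  0.5214, -0.8453],
       [ 0.0211, -0.8496, -0.527 ]])}
wrist {'intrinsics': array([[381.6301,   0.    , 321.0218],
       [  0.    , 381.6301, 245.3276],
       [  0.    ,   0.    ,   1.    ]]), 'hand_eye': array([[-0.0005, -0.9647, -0.2634,  0.0672],
       [ 1.    , -0.0005, -0.0002,  0.0002],
       [ 0.0001, -0.2634,  0.9647,  0.0302],
       [ 0.    ,  0.    ,  0.    ,  1.    ]])}
```

View pics/scene0.png

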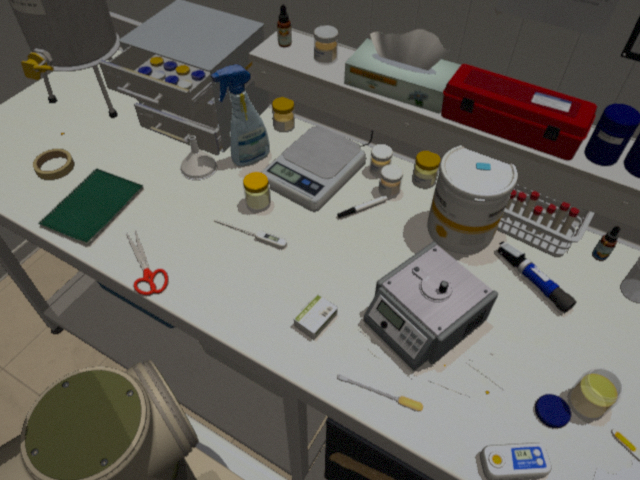

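View pics/side0.png

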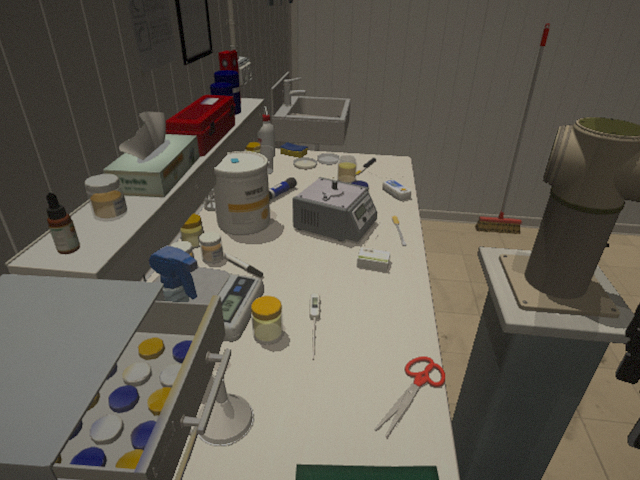

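The scene view shows the thermometer with its body at (270,239) and its tip at (215,221). The calibrator knob is at (444,286), the jar at (257,190) and the box at (316,315). The side view shows the same thermometer at (315,305) with its tip at (314,357). I'll zoom in on both.

```bash
cat >h.py <<'E'
import numpy as np,cv2
from cell import robot
np.set_printoptions(precision=4,suppress=True)
def cam(n,s=None):
    c=robot.camera_info(n)
    if n!='wrist': return c['intrinsics'],np.array(c['attitude']),np.array(c['origin'])
    s=s or robot.sense();H=c['hand_eye'];R=np.array(s['orientation'])
    return c['intrinsics'],R@H[:3,:3],R@H[:3,3]+s['tcp_pos']
def ray(C,p):
    K,R,o=C;return o,R@np.linalg.inv(K)@[p[0],p[1],1]
def plane(C,p,z):
    o,d=ray(C,p);return o+d*(z-o[2])/d[2]
def proj(C,X):
    K,R,o=C;q=K@(R.T@(np.array(X)-o));return q[:2]/q[2]
def tri(r):
    A=0;b=0
    for o,d in r:
        d=d/np.linalg.norm(d);M=np.eye(3)-np.outer(d,d);A=A+M;b=b+M@o
    return np.linalg.solve(A,b)
E
python3 - <<'E'
import cv2,numpy as np
a=cv2.imread('pics/scene0.png');b=cv2.imread('pics/side0.png')
r=lambda i,x,y,w,h,k:cv2.resize(i[y:y+h,x:x+w],None,fx=k,fy=k,interpolation=cv2.INTER_CUBIC)
top=np.hstack([r(a,360,240,140,130,3),r(b,285,170,100,97.5.__int__()+1,4)[:390]])
bot=np.hstack([r(a,205,205,95,50,4),r(b,280,285,105,50,4)])
cv2.imwrite('pics/c1.png',np.vstack([np.pad(x,((0,0),(0,820-x.shape[1]),(0,0))) for x in(top,bot)])[:, :800])
E
```

```text
(no output)
```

View pics/c1.png

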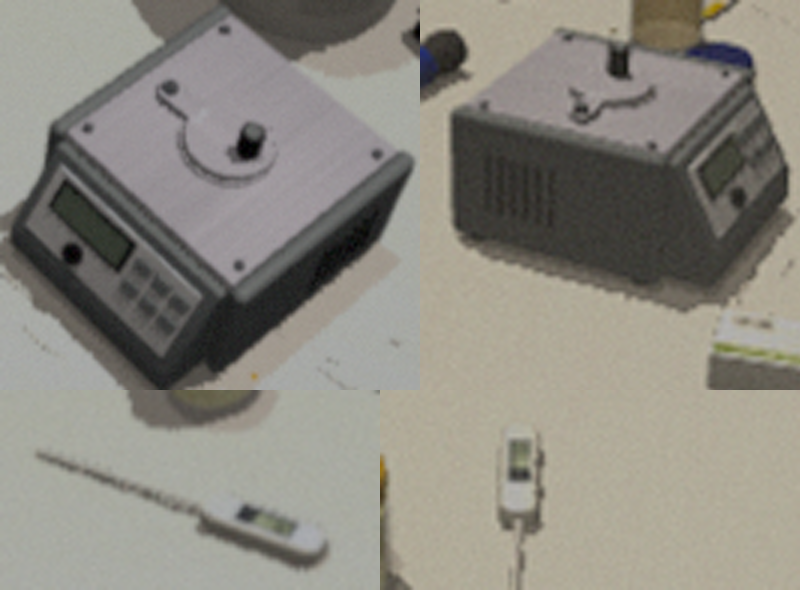

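Picture (scene / side pixels): knob top at (444,283) / (335,181), pivot at (417,270) / (325,198), four deck screws visible. The thermometer's tip is at (214.5,221) and its body end at (286,244).

```bash
python3 - <<'E'
from h import *
A=cam('scene');B=cam('side')
P=lambda a,b:tri([ray(A,a),ray(B,b)])
for n,a,b in[('knob',(444.3,282.5),(335,181)),('piv',(416.7,270),(325,198.5)),('s+x+y',(434.7,250),(301.2,196.5)),('s2',(485.7,291.7),(322,179.2)),('s3',(439.3,328.7),(366.2,188.2)),('s4',(389.3,282.7),(343.2,206.7))]:
    print(n,P(a,b),plane(A,a,.1325 if n=='knob' else .107))
print('tip',plane(A,(214.5,221.2),.003),plane(B,(314,357),.003));print('neck',plane(A,(255.7,237),.0075),plane(B,(314.5,319),.0075));print('end',plane(A,(286,244.5),.0075),plane(B,(315,293.5),.0075))
print('jar',plane(A,(257,183),.081),'box',plane(A,(316,312),.028))
E
```

```text
knob [ 0.5662 -0.2343  0.1341] [ 0.5697 -0.2344  0.1325]
piv [ 0.5873 -0.1729  0.1063] [ 0.5888 -0.1731  0.107 ]
s+x+y [ 0.6559 -0.1827  0.1025] [ 0.6542 -0.1836  0.107 ]
s2 [ 0.6111 -0.3076  0.1043] [ 0.61   -0.3078  0.107 ]
s3 [ 0.4796 -0.2622  0.1086] [ 0.4883 -0.2634  0.107 ]
s4 [ 0.5339 -0.139   0.1023] [ 0.5331 -0.1403  0.107 ]
tip [0.5496 0.3181 0.003 ] [0.5492 0.319  0.003 ]
neck [0.5573 0.2033 0.0075] [0.5622 0.2153 0.0075]
end [0.5749 0.131  0.0075] [0.5727 0.1285 0.0075]
jar [0.6463 0.2548 0.081 ] box [ 0.4448 -0.0275  0.028 ]
```

```bash
cat >>h.py <<'E'
def go(p,az=None):
    "delta in tool axes (cm), twist to bring tool y azimuth to az"
    s=robot.sense();R=np.array(s['orientation']);d=R.T@(np.array(p)-s['tcp_pos'])*100
    y=R[:,1];cur=np.arctan2(y[1],y[0]);t=0 if az is None else -(az-cur)
    t=(t+np.pi)%(2*np.pi)-np.pi
    print('t',round(s['t'],2),'tcp',s['tcp_pos'],'az',round(cur,3),'delta cm',d,'twist',round(t,3),'F',s['force'],'open',s['opening'],s['grasp_force'],'q',s['qpos'])
E
python3 - <<'E'
from h import *
A=cam('scene');B=cam('side')
for p in[(437,232),(462,248),(490,243)]:print(plane(A,p,0))
print('bucket top',plane(A,(517,180),.2),tri([ray(A,(484,167)),ray(B,(235,160))]))
go([.568,-.232,.40],-.345)
E
```

```text
[ 0.7959 -0.1488  0.    ]
[ 0.7808 -0.217   0.    ]
[ 0.8284 -0.2671  0.    ]
bucket top [ 0.8328 -0.2703  0.2   ] [ 0.8437 -0.1982  0.192 ]
t 0.15 tcp [0.172  0.5747 0.4039] az 1.28 delta cm [-61.0719 -65.9218   0.4754] twist 1.625 F [ 0.6879  0.8141 -1.3442] open 0.08539778855397664 0.0 q [ 1.1946  0.131   1.489  -0.      1.523  -0.0854]
```

{"op": "step_arm", "data": {
  "targets": [
    [-4.07, -4.39, 0, 0],
    [-4.07, -4.39, 0, 0],
    [-4.07, -4.39, 0, 0],
    [-4.07, -4.39, 0, 0],
    [-4.07, -4.39, 0, 0],
    [-4.07, -4.39, 0, 0],
    [-4.07, -4.39, 0, 0],
    [-4.07, -4.39, 0, 0],
    [-4.07, -4.39, 0, 0],
    [-4.07, -4.39, 0, 0],
    [-4.07, -4.39, 0, 0],
    [-4.07, -4.39, 0, 0],
    [-4.07, -4.39, 0, 0],
    [-4.07, -4.39, 0, 0],
    [-4.07, -4.39, 0, 0],
    [0, 0, 0, 0.18],
    [0, 0, 0, 0.18],
    [0, 0, 0, 0.18],
    [0, 0, 0, 0.18],
    [0, 0, 0, 0.18]
  ],
  "grip": -0.3
}}

```text
t: 2.65
tcp_pos: [0.568, -0.2311, 0.4042]
orientation: [[-0.365, 0.931, -0.001], [0.931, 0.365, 0.0], [0.001, -0.001, -1.0]]
force: [0.2, 1.0, 0.9]
opening: 0.0297
grasp_force: 0.0
```

{"op": "step_arm", "data": {
  "targets": [
    [0, 0, 0, 0.18],
    [0, 0, 0, 0.18],
    [0, 0, 0, 0.18],
    [0, 0, 0, 0.18],
    [0, 0, 0, 0]
  ]
}}

```text
t: 3.28
tcp_pos: [0.568, -0.231, 0.4043]
orientation: [[0.332, 0.943, -0.001], [0.943, -0.332, 0.0], [0.0, -0.001, -1.0]]
force: [-0.6, 0.0, -0.2]
opening: 0.0302
grasp_force: 0.0
```

```bash
python3 - <<'E'
from h import *
s=robot.sense();f=robot.grab_frame('wrist');cv2.imwrite('pics/w1.png',f[:,:,::-1]);C=cam('wrist',s)
print(proj(C,[.568,-.235,.1325]),proj(C,[.5888,-.173,.11]))
go([.568,-.234,.289],-.345)
E
```

```text
[324.2367 252.0359] [322.6581 149.1106]
t 3.33 tcp [ 0.568  -0.231   0.4043] az -0.336 delta cm [-0.28    0.105  11.5331] twist 0.009 F [ 0.3045  1.2124 -0.4774] open 0.029885945728829258 0.0 q [-0.4699  0.1663  1.4494  0.      1.5265 -0.134 ]
```

View pics/w1.png

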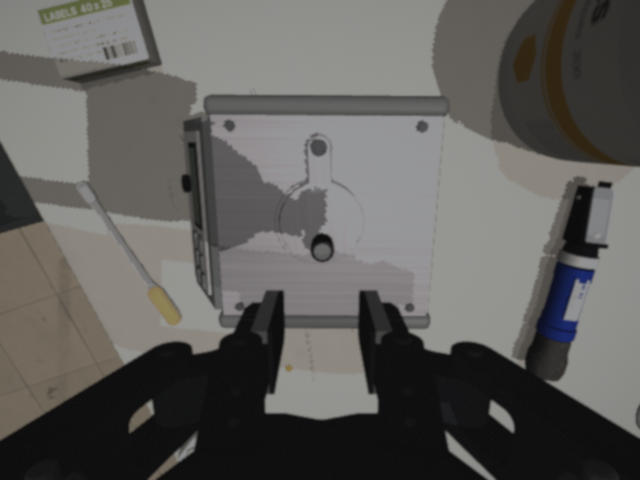

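The knob is at (322,250) and the pivot at (318,147), both within 2 mm of my estimate. I'll lower the fingers round the knob and swing the cover.

{"op": "step_arm", "data": {
  "targets": [
    [-0.2, 0, 4, 0],
    [0, 0, 4, 0],
    [0, 0, 2, 0],
    [0, 0, 1.5, 0],
    [0, 0, 0, 0]
  ]
}}

```text
t: 3.95
tcp_pos: [0.5673, -0.2329, 0.2892]
orientation: [[0.333, 0.943, -0.001], [0.943, -0.333, 0.001], [0.0, -0.001, -1.0]]
force: [0.5, 0.1, -0.5]
opening: 0.0302
grasp_force: 0.0
```

{"op": "step_arm", "data": {
  "targets": [
    [0.03, 0.66, 0, -0.1],
    [0.03, 0.66, 0, -0.1],
    [0.03, 0.66, 0, -0.1],
    [0.03, 0.66, 0, -0.1],
    [0.03, 0.66, 0, -0.1],
    [0.03, 0.66, 0, -0.1]
  ]
}}

```text
t: 4.7
tcp_pos: [0.6073, -0.235, 0.2919]
orientation: [[-0.261, 0.965, 0.003], [0.965, 0.261, -0.001], [-0.002, 0.002, -1.0]]
force: [-0.8, 0.9, -0.4]
opening: 0.03
grasp_force: 0.3
```

{"op": "step_arm", "data": {
  "targets": [
    [0.03, 0.66, 0, -0.1],
    [0.03, 0.66, 0, -0.1],
    [0.03, 0.66, 0, -0.1],
    [0.03, 0.66, 0, -0.1],
    [0.03, 0.66, 0, -0.1],
    [0.03, 0.66, 0, -0.1],
    [0.03, 0.66, 0, -0.1],
    [0.03, 0.66, 0, -0.1],
    [0.03, 0.66, 0, -0.1],
    [0.03, 0.66, 0, -0.1],
    [0.03, 0.66, 0, -0.1],
    [0.0, 0, 0, 0],
    [0.0, 0, 0, 0]
  ]
}}

```text
t: 6.32
tcp_pos: [0.6546, -0.1851, 0.2909]
orientation: [[-0.977, 0.211, 0.002], [0.211, 0.977, -0.001], [-0.002, -0.0, -1.0]]
force: [0.1, -0.2, -0.5]
opening: 0.0301
grasp_force: 0.0
```

{"op": "step_arm", "data": {
  "targets": [
    [0, -0.3, 0, 0],
    [0, 0, -5, 0],
    [0, 0, -5, 0],
    [0, 0, -5, 0],
    [5, 0, 0, 0],
    [5, 0, 0, 0],
    [0, 0, 0, 0]
  ]
}}

```text
t: 7.2
tcp_pos: [0.553, -0.1664, 0.4386]
orientation: [[-0.978, 0.211, -0.003], [0.211, 0.978, 0.001], [0.003, 0.0, -1.0]]
force: [1.0, -0.6, 0.0]
opening: 0.0296
grasp_force: 0.0
```

```bash
python3 - <<'E'
from h import *
f=robot.grab_frame('scene');cv2.imwrite('pics/s2.png',f[:,:,::-1])
s=robot.sense();f=robot.grab_frame('wrist');cv2.imwrite('pics/w2.png',f[:,:,::-1]);C=cam('wrist',s)
print(proj(C,[.571,-.222,.106]))
go([.569,.16,.3],0.129)
E
```

```text
[260.2444 259.2205]
t 7.3 tcp [ 0.5556 -0.1672  0.4403] az 1.359 delta cm [ 5.5946 32.2711 14.0154] twist 1.23 F [1.0346 0.5401 0.8815] open 0.03004424016645861 0.0 q [-0.3806  0.064   1.4944 -0.      1.5818 -1.7395]
```

View pics/w2.png

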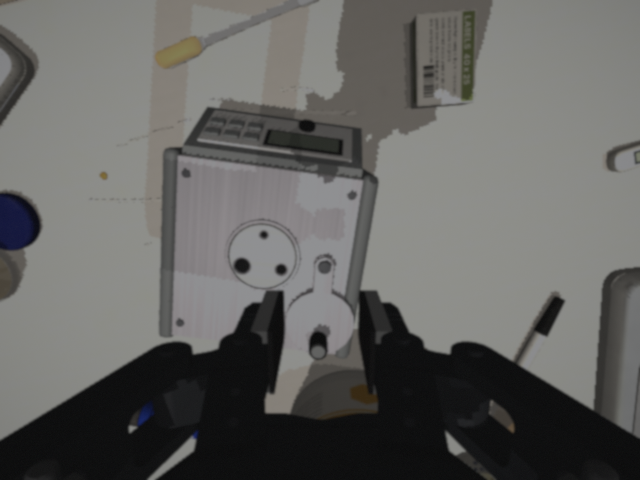

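The wrist view shows the cover swung aside with its knob at (318,345). The wells are at (264,235) narrow, (281,269) medium and (242,265) wide. I'll measure them more closely.

```bash
cat >wells.py <<'E'
from h import *
s=robot.sense();f=robot.grab_frame('wrist');C=cam('wrist',s)
g=cv2.cvtColor(f,cv2.COLOR_RGB2GRAY);c=proj(C,[.571,-.222,.106]);
x,y=int(c[0]),int(c[1]);r=40
m=(g[y-r:y+r,x-r:x+r]<70).astype('uint8')
n,_,st,ce=cv2.connectedComponentsWithStats(m)
w=[]
for i in range(1,n):
    p=ce[i]+[x-r,y-r];X=plane(C,p,.106)
    if st[i,4]>5 and np.hypot(*(X-[.571,-.222,.106])[:2])<.028:print(st[i,4],p,X);w.append((st[i,4],X[:2]))
if len(w)==3:
    w=[a[1] for a in sorted(w,key=lambda a:a[0])];c=np.mean(w,0);d=w[0]-c
    print('centre',c,'narrow r',np.hypot(*d),'dir-pi',np.arctan2(-d[1],-d[0]), [np.hypot(*(a-c)) for a in w])
E
python3 wells.py; python3 -c "
from h import *
go([.569,.160,.3],0.129)"
```

```text
30 [263.6333 232.3667] [ 0.551  -0.2141  0.106 ]
173 [241.8035 263.2601] [ 0.5729 -0.2386  0.106 ]
75 [280.92   267.1467] [ 0.5832 -0.2074  0.106 ]
centre [ 0.5691 -0.22  ] narrow r 0.018961031683633525 dir-pi -0.318308599337377 [np.float64(0.018961031683633525), np.float64(0.018942929562939637), np.float64(0.018967034070527505)]
t 7.35 tcp [ 0.5563 -0.1673  0.4405] az 1.359 delta cm [ 5.6553 32.2707 14.031 ] twist 1.23 F [0.1026 0.0344 0.2266] open 0.029784374058749237 0.0 q [-0.3804  0.0654  1.4926  0.      1.5818 -1.7396]
```

{"op": "step_arm", "data": {
  "targets": [
    [0.7, 4, 1, 0],
    [0.7, 4, 1, 0],
    [0.7, 4, 1, 0],
    [0.7, 4, 1, 0],
    [0.7, 4, 1, 0],
    [0.7, 4, 1, 0],
    [0.7, 4, 1, 0],
    [0.7, 4.2, 1, 0],
    [0, 0, 0, 0.176],
    [0, 0, 0, 0.176],
    [0, 0, 0, 0.176],
    [0, 0, 0, 0.176],
    [0, 0, 0, 0.176],
    [0, 0, 0, 0.176],
    [0, 0, 0, 0.176],
    [0, 0, 0, 0],
    [0, 0, 0, 0]
  ],
  "grip": 0.2
}}

```text
t: 9.48
tcp_pos: [0.5692, 0.1598, 0.3597]
orientation: [[-0.131, 0.991, 0.0], [0.991, 0.131, 0.0], [0.0, 0.0, -1.0]]
force: [0.0, -0.4, -0.3]
opening: 0.0509
grasp_force: 0.0
```

```bash
python3 - <<'E'
from h import *
s=robot.sense();f=robot.grab_frame('wrist');cv2.imwrite('pics/w3.png',f[:,:,::-1]);C=cam('wrist',s)
print(proj(C,[.5494,.3186,.003]),proj(C,[.574,.1295,.0155]))
go([.569,.16,.3],0.129)
E
```

```text
[322.9963  14.5695] [322.3328 258.7566]
t 9.53 tcp [0.569  0.1598 0.3597] az 0.131 delta cm [0.0185 0.0027 5.9721] twist 0.002 F [-0.3561  0.43   -0.4398] open 0.05140898813082518 0.0 q [0.1871 0.1305 1.5705 0.     1.4404 0.0558]
```

View pics/w3.png

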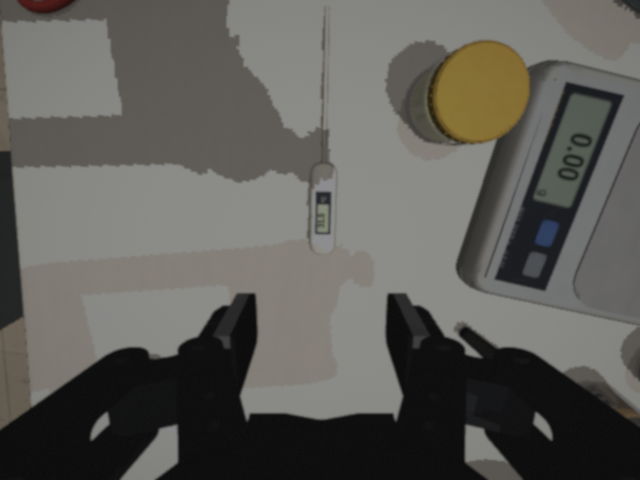

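In the wrist view the tip is at (327,7), the neck at (324,163), and the tail end at (322,252).

```bash
python3 - <<'E'
from h import *
C=cam('wrist')
t=plane(C,(327,7),.003);n=plane(C,(324,163),.0075);e=plane(C,(322,252.5),.0085)
print(t,n,e,np.linalg.norm(t-e))
u=(e-t)[:2];u/=np.hypot(*u);print('body az',np.arctan2(u[1],u[0])+np.pi/2)
for k in(.082,.088):
    p=e[:2]+u*(k-.096);print(p);go([*p,.178],np.arctan2(u[1],u[0])+np.pi/2)
E
```

```text
[0.5516 0.324  0.003 ] [0.5646 0.2093 0.0075] [0.573  0.133  0.0085] 0.19233728457423946
body az 0.1116707252342366
[0.5715 0.1469]
t 9.53 tcp [0.569  0.1598 0.3597] az 0.131 delta cm [-1.3136  0.0727 18.1721] twist 0.02 F [-0.3561  0.43   -0.4398] open 0.05140898813082518 0.0 q [0.1871 0.1305 1.5705 0.     1.4404 0.0558]
[0.5721 0.1409]
t 9.53 tcp [0.569  0.1598 0.3597] az 0.131 delta cm [-1.9134  0.061  18.172 ] twist 0.02 F [-0.3561  0.43   -0.4398] open 0.05140898813082518 0.0 q [0.1871 0.1305 1.5705 0.     1.4404 0.0558]
```

{"op": "step_arm", "data": {
  "targets": [
    [-0.85, 0.06, 5, 0.02],
    [-0.85, 0, 5, 0],
    [0, 0, 4, 0],
    [0, 0, 2.5, 0],
    [0, 0, 1.7, 0],
    [0, 0, 0, 0],
    [0, 0, 0, 0]
  ]
}}

```text
t: 10.4
tcp_pos: [0.5719, 0.1431, 0.1791]
orientation: [[-0.108, 0.994, 0.002], [0.994, 0.108, 0.0], [0.0, 0.002, -1.0]]
force: [-0.3, 0.3, 0.8]
opening: 0.0513
grasp_force: 0.0
```

{"op": "step_arm", "data": {
  "targets": [
    [0, 0, 0, 0],
    [0, 0, 0, 0],
    [0, 0, 0, 0],
    [0, 0, 0, 0]
  ],
  "grip": -0.52,
  "squeeze": 20
}}

```text
t: 10.9
tcp_pos: [0.5718, 0.143, 0.1791]
orientation: [[-0.108, 0.994, 0.002], [0.994, 0.108, 0.0], [0.0, 0.002, -1.0]]
force: [-1.0, -0.4, 5.4]
opening: 0.0208
grasp_force: 19.7
```

{"op": "step_arm", "data": {
  "targets": [
    [0, 0, -0.5, 0],
    [0, 0, -1, 0],
    [0, 0, -1.5, 0],
    [0, 0, -2, 0],
    [0, 0, -2, 0],
    [0, 0, -2, 0],
    [0, 0, -2, 0],
    [0, 0, -2, 0],
    [0, 0, 0, 0],
    [0, 0, 0, 0]
  ]
}}

```text
t: 12.15
tcp_pos: [0.5709, 0.1428, 0.3071]
orientation: [[-0.108, 0.994, -0.001], [0.994, 0.108, -0.0], [-0.0, -0.001, -1.0]]
force: [0.1, -0.5, -0.7]
opening: 0.0207
grasp_force: 19.6
```

```bash
cat >comp.py <<'E'
import sys;from h import *
C={n:robot.grab_frame(n)[:,:,::-1] for n in('scene','side','wrist')}
s=robot.sense();g=s['tcp_pos']+np.array(s['orientation'])[:,2]*.165
def crop(n,w,h,k):
    x,y=proj(cam(n),g).astype(int);x=min(max(x-w//2,0),640-w);y=min(max(y-h//3,0),480-h)
    print(n,'origin',x,y,'scale',k);return cv2.resize(C[n][y:y+h,x:x+w],None,fx=k,fy=k,interpolation=cv2.INTER_CUBIC)
a=np.hstack([crop('scene',133,150,3)[:,:399],crop('side',133,150,3)[:,:399]])
cv2.imwrite(sys.argv[1],a);cv2.imwrite(sys.argv[1].replace('.png','_w.png'),C['wrist'])
E
python3 comp.py pics/g1.png
```

```text
scene origin 211 153 scale 3
side origin 249 198 scale 3
```

View pics/g1.png

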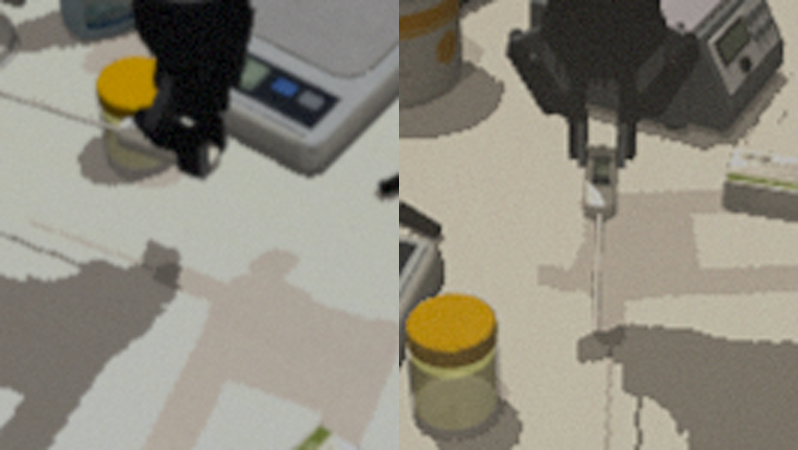

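The thermometer is still held rigid and horizontal: the stem goes left from the pads in the scene half. I'll lower it a little and relax the grip in small steps so it can pivot.

{"op": "step_arm", "data": {
  "targets": [
    [0, 0, 3, 0],
    [0, 0, 3, 0],
    [0, 0, 1, 0],
    [0, 0, 0, 0],
    [0, 0, 0, 0]
  ],
  "grip": -0.505
}}

```text
t: 12.92
tcp_pos: [0.5718, 0.143, 0.2391]
orientation: [[-0.108, 0.994, 0.002], [0.994, 0.108, 0.0], [0.0, 0.002, -1.0]]
force: [-0.6, -0.1, -1.0]
opening: 0.0211
grasp_force: 13.2
```

{"op": "step_arm", "data": {
  "targets": [
    [0, 0, 0, 0],
    [0, 0, 0, 0]
  ],
  "grip": -0.495
}}

```text
t: 13.18
tcp_pos: [0.5715, 0.143, 0.2386]
orientation: [[-0.108, 0.994, 0.002], [0.994, 0.108, 0.0], [0.0, 0.002, -1.0]]
force: [-1.1, -0.1, -0.8]
opening: 0.0217
grasp_force: 4.9
```

```bash
cat >d.py <<'E'
import sys;from h import *
def fr(n): return np.median([robot.grab_frame(n) for _ in range(1)],0).astype('uint8')
for n in('side','scene'):
    f=fr(n);p=f'pics/d_{n}.npy'
    if len(sys.argv)==1:
        d=np.abs(cv2.GaussianBlur(f,(3,3),0).astype(int)-cv2.GaussianBlur(np.load(p),(3,3),0)).max(2)>35
        m=d.astype('uint8');k,_,st,ce=cv2.connectedComponentsWithStats(m,connectivity=8)
        print(n,d.sum(),[(st[i].tolist()) for i in range(1,k) if st[i,4]>15])
    else: np.save(p,f)
s=robot.sense();print(s['t'],s['ft_torque'],s['force'],s['grasp_force'])
E
python3 d.py save
```

```text
13.275 [-0.054  -0.0437  0.0132] [-0.7791 -0.5318 -1.2097] 4.888779907487333
```

{"op": "step_arm", "data": {
  "targets": [
    [0, 0, 0, 0],
    [0, 0, 0, 0]
  ],
  "grip": -0.491
}}

```text
t: 13.52
tcp_pos: [0.5711, 0.1429, 0.2377]
orientation: [[-0.108, 0.994, -0.0], [0.994, 0.108, 0.0], [0.0, -0.0, -1.0]]
force: [0.4, -0.3, -0.4]
opening: 0.0214
grasp_force: 1.3
```

```bash
python3 d.py
```

```text
side 201 [[310, 286, 9, 14, 73], [314, 331, 4, 13, 22], [319, 330, 3, 27, 48]]
scene 155 [[253, 217, 8, 7, 42], [219, 222, 8, 5, 18], [254, 224, 19, 8, 75]]
13.625 [ 0.0048  0.0089 -0.0324] [ 0.7896  0.3273 -0.9098] 1.307483873097226
```

It is starting to droop. I'll raise it gently.

{"op": "step_arm", "data": {
  "targets": [
    [0, 0, -0.5, 0],
    [0, 0, -0.8, 0],
    [0, 0, -1, 0],
    [0, 0, -1, 0],
    [0, 0, -1, 0],
    [0, 0, -1, 0],
    [0, 0, -1, 0],
    [0, 0, -1, 0],
    [0, 0, -1, 0],
    [0, 0, -1, 0],
    [0, 0, -1, 0],
    [0, 0, -1, 0],
    [0, 0, -1, 0],
    [0, 0, -0.5, 0],
    [0, 0, 0, 0],
    [0, 0, 0, 0]
  ]
}}

```text
t: 15.62
tcp_pos: [0.571, 0.1429, 0.3652]
orientation: [[-0.108, 0.994, -0.001], [0.994, 0.108, -0.0], [-0.0, -0.001, -1.0]]
force: [-0.7, -0.5, -0.3]
opening: 0.0217
grasp_force: 0.9
```

```bash
python3 comp.py pics/g2.png
```

```text
scene origin 210 133 scale 3
side origin 250 174 scale 3
```

View pics/g2.png

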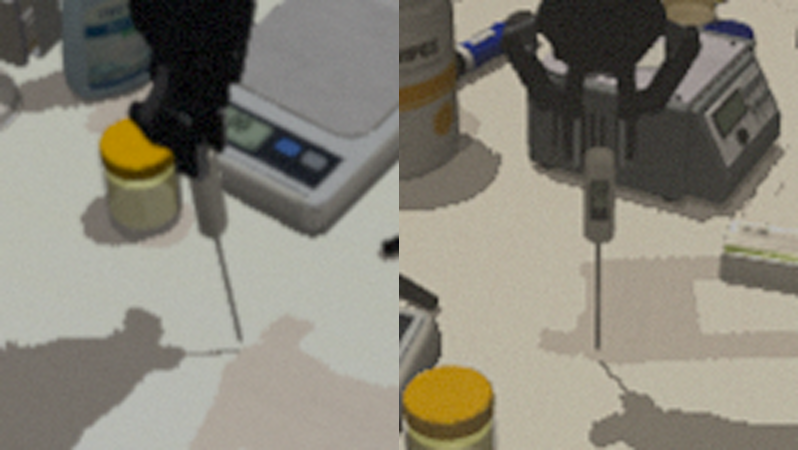

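The thermometer now hangs close to vertical. The tip is at scene (290,246.7) / side (316.3,290), and the neck at (282.3,212.3) / (316.3,254.3).

```bash
python3 - <<'E'
from h import *
A=cam('scene');B=cam('side')
P=lambda a,b:tri([ray(A,a),ray(B,b)])
t=P((290,246.7),(316.3,290));n=P((282.3,212.3),(316.3,254.3));s=robot.sense()
print('tip',t,'neck',n,'res',proj(A,t),proj(B,t),'tip in tool',np.array(s['orientation']).T@(t-s['tcp_pos']))
go([.551,-.2141,.48])
E
```

```text
tip [0.5716 0.1183 0.0105] neck [0.5708 0.1326 0.1193] res [289.8191 246.9061] [316.0831 289.8436] tip in tool [-0.0244 -0.0017  0.3547]
t 15.78 tcp [0.571  0.1429 0.3652] az 0.108 delta cm [-35.2744  -5.8432 -11.4749] twist 0.0 F [-0.3913 -0.0225 -0.3843] open 0.021162477091620665 0.9365454138605855 q [ 0.1581  0.1211  1.5707 -0.      1.4507  0.0501]
```

{"op": "step_arm", "data": {
  "targets": [
    [0, 0, 0, 0],
    [0, 0, 0, 0],
    [0, 0, 0, 0]
  ],
  "grip": -0.505
}}

```text
t: 16.15
tcp_pos: [0.5711, 0.1429, 0.3656]
orientation: [[-0.108, 0.994, -0.0], [0.994, 0.108, 0.0], [0.0, -0.0, -1.0]]
force: [0.3, -0.1, -0.7]
opening: 0.0215
grasp_force: 6.2
```

{"op": "step_arm", "data": {
  "targets": [
    [0, 0, -0.6, 0],
    [0, 0, -1.4, 0],
    [0, 0, -2.2, 0],
    [0, 0, -2.5, 0],
    [0, 0, -2.3, 0],
    [0, 0, -1.5, 0],
    [0, 0, -1, 0],
    [-0.5, -0.08, 0, 0],
    [-1.2, -0.2, 0, 0],
    [-2, -0.34, 0, 0],
    [-2.6, -0.44, 0, 0],
    [-2.6, -0.44, 0, 0],
    [-2.6, -0.44, 0, 0],
    [-2.6, -0.44, 0, 0],
    [-2.6, -0.44, 0, 0],
    [-2.6, -0.44, 0, 0],
    [-2.6, -0.44, 0, 0],
    [-2.6, -0.44, 0, 0],
    [-2.6, -0.44, 0, 0],
    [-2.5, -0.4, 0, 0]
  ]
}}

```text
t: 18.65
tcp_pos: [0.5526, -0.1589, 0.4801]
orientation: [[-0.107, 0.994, -0.001], [0.994, 0.107, 0.0], [0.0, -0.001, -1.0]]
force: [0.7, -0.0, -0.2]
opening: 0.0209
grasp_force: 6.2
```

{"op": "step_arm", "data": {
  "targets": [
    [-1.8, -0.3, 0, 0],
    [-1.1, -0.2, 0, 0],
    [-0.5, -0.1, 0, 0],
    [0, 0, 0, 0],
    [0, 0, 0, 0],
    [0, 0, 0, 0]
  ]
}}

```text
t: 19.4
tcp_pos: [0.5513, -0.1906, 0.4807]
orientation: [[-0.109, 0.994, 0.0], [0.994, 0.109, 0.0], [0.0, 0.0, -1.0]]
force: [0.4, -0.7, -0.6]
opening: 0.0208
grasp_force: 6.2
```

```bash
python3 - <<'E'
from h import *
go([.551,-.190,.48])
s=robot.sense();w=robot.grab_frame('wrist')[:,:,::-1];C=cam('wrist',s)
R=np.array(s['orientation']);tip=s['tcp_pos']+R@[-.0244,-.0017,.3547]
print('tip exp',tip)
b=[w]
for n in('scene','side'):b.append(robot.grab_frame(n)[:,:,::-1])
out=[]
for n,f,k,r in zip(('wrist','scene','side'),b,(4,4,4),(50,50,50)):
    cv2.imwrite(f'pics/i_{n}.png',f);c=proj(cam(n,s),tip);print(n,'tip',c,'well',proj(cam(n,s),[.551,-.2141,.106]))
    x,y=(c-r).astype(int);x=min(max(x,0),640-2*r);y=min(max(y,0),480-2*r);print('origin',x,y)
    out.append(cv2.resize(f[y:y+2*r,x:x+2*r],(266,266) if 0 else (266,266),interpolation=cv2.INTER_CUBIC))
cv2.imwrite('pics/i.png',np.hstack(out))
E
```

```text
t 19.4 tcp [ 0.5513 -0.1906  0.4807] az 0.109 delta cm [ 0.0634 -0.026   0.074 ] twist 0.0 F [ 0.3721 -0.6817 -0.6334] open 0.02080415467351471 6.165623637498356 q [-0.4208  0.0663  1.4193  0.0001  1.656  -0.5296]
tip exp [ 0.5523 -0.215   0.126 ]
wrist tip [319.5992 248.4121] well [318.3629 241.513 ]
origin 269 198
scene tip [430.5318 286.5771] well [428.0759 292.8215]
origin 380 236
side tip [338.6197 186.2547] well [338.7704 192.847 ]
origin 288 136
```

View pics/i.png

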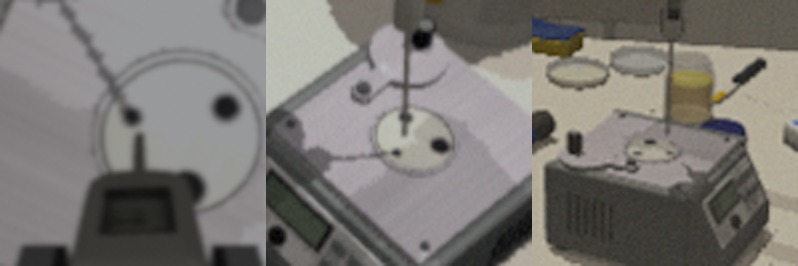

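Picture, by crop: wrist has the tip at (321.3,248.4) and the narrow well at (318.6,241.6). Scene has the tip at (432.3,286.8) and the well at (428.9,293.5). Side has the tip at (339.1,186.8).

```bash
python3 - <<'E'
from h import *
s=robot.sense();A=cam('scene');B=cam('side');W=cam('wrist')
a,b,w=(432.3,286.8),(339.1,186.8),(321.3,248.4)
t=tri([ray(A,a),ray(B,b),ray(W,w)]);print('tip',t,proj(A,t)-a,proj(B,t)-b,proj(W,t)-w)
ww=plane(W,(318.6,241.6),.106);wa=plane(A,(428.9,293.5),.106);print('well W',ww,'A',wa)
z=t[2]; 
for n,C,p in(('A',A,a),('W',W,w)):print('tip by',n,plane(C,p,z))
for X in(ww,wa):print('d tool',np.array(s['orientation']).T@(X-t)*100)
E
```

```text
tip [ 0.5531 -0.2168  0.1242] [-0.9115  0.4544] [-0.7084 -0.2271] [-0.9846  1.146 ]
well W [ 0.5512 -0.2144  0.106 ] A [ 0.5504 -0.2161  0.106 ]
tip by A [ 0.5549 -0.2178  0.1242]
tip by W [ 0.5538 -0.2156  0.1242]
d tool [ 0.2527 -0.1624  1.8209]
d tool [ 0.0982 -0.2586  1.8209]
```

{"op": "step_arm", "data": {
  "targets": [
    [0.17, -0.26, 0.3, 0],
    [0, 0, 0.5, 0],
    [0, 0, 0.5, 0],
    [0, 0, 0.2, 0],
    [0, 0, 0, 0],
    [0, 0, 0, 0]
  ]
}}

```text
t: 20.3
tcp_pos: [0.5485, -0.1898, 0.4659]
orientation: [[-0.108, 0.994, 0.0], [0.994, 0.108, -0.0], [-0.0, 0.0, -1.0]]
force: [0.2, -0.1, -0.5]
opening: 0.0211
grasp_force: 6.2
```

```bash
python3 - <<'E'
from h import *
s=robot.sense();w=robot.grab_frame('wrist');a=robot.grab_frame('scene')
cv2.imwrite('pics/j_w.png',w[:,:,::-1]);cv2.imwrite('pics/j_a.png',a[:,:,::-1])
g=cv2.cvtColor(w,cv2.COLOR_RGB2GRAY);W=cam('wrist',s)
print(s['t'],s['tcp_pos'],s['force'],proj(W,[.5512,-.2144,.106]))
print(g[228:256,308:332:1])
E
```

```text
20.3 [ 0.5485 -0.1898  0.4659] [ 0.2009 -0.1167 -0.4581] [321.4752 247.1553]
[[ 95  91  93 105 127 145 150 150 148 141 132 125 127 135 140 139 133 126
  120 119 121 127 135 141]
 [104  95  93 103 126 144 150 148 141 132 127 130 135 140 137 126 116 114
  121 130 138 143 148 150]
 [118 104  96 103 124 141 145 141 132 128 134 139 139 134 125 116 116 126
  136 144 148 151 152 152]
 [134 117 100 100 114 128 131 129 129 135 141 139 130 120 117 123 134 142
  148 151 152 153 152 153]
 [141 124 102  94  98 105 112 122 134 141 138 128 118 119 127 139 147 150
  152 152 152 153 153 153]
 [143 126 103  90  87  91 108 126 138 137 127 119 121 133 143 148 151 152
  152 152 153 152 153 152]
 [143 128 107  93  85  88 105 123 127 123 119 124 135 145 150 152 152 153
  153 152 153 153 153 153]
 [146 134 118 103  89  86  96 103 105 109 122 136 146 151 152 153 153 153
  152 153 152 153 152 152]
 [147 141 131 115  99  90  88  90  97 116 134 145 151 152 153 152 153 153
  153 152 152 152 153 153]
 [146 138 129 120 110  97  88  90 107 130 144 150 152 152 153 153 152 152
  152 153 152 153 153 152]
 [142 129 121
[... 1105 characters left out ...]
19 115 128 144 150 151 150 145 130 105  77  56  48  54  72  97 122
  141 149 152 152 152 152]
 [125 118 115 130 145 151 151 150 148 138 117  87  61  52  64  91 117 136
  147 151 152 151 152 152]
 [125 116 116 133 146 150 151 150 150 143 124  94  64  54  73 107 134 146
  150 151 152 152 152 152]
 [123 114 117 136 147 151 150 150 150 144 126  95  65  54  75 111 138 149
  152 152 152 152 152 152]
 [120 109 117 136 148 150 150 151 150 144 126  94  65  53  73 107 135 148
  151 152 152 151 151 152]
 [117 107 116 136 147 150 151 150 150 144 125  94  63  53  71 105 134 148
  152 152 152 151 152 151]
 [116 106 115 136 148 150 151 150 150 143 124  92  61  54  70 104 134 148
  152 152 152 152 152 152]]
```

```bash
python3 - <<'E'
from h import *
s=robot.sense();W=cam('wrist',s);X=plane(W,(321.3,246.2),.106);print(X)
for dz in(0,.003,.005,.007):
    print(dz,proj((W[0],W[1],W[2]-[0,0,dz]),X))
E
```

```text
[ 0.551  -0.2135  0.106 ]
0 [321.3 246.2]
0.003 [321.3048 247.0966]
0.005 [321.3081 247.7029]
0.007 [321.3114 248.3162]
```

Tip and well agree to within about 0.5 mm, so I'll descend slowly.

{"op": "step_arm", "data": {
  "targets": [
    [0, 0, 0.2, 0],
    [0, 0, 0.2, 0],
    [0, 0, 0.2, 0],
    [0, 0, 0.2, 0],
    [0, 0, 0.2, 0],
    [0, 0, 0.2, 0],
    [0, 0, 0, 0]
  ]
}}

```text
t: 21.28
tcp_pos: [0.5484, -0.1897, 0.4534]
orientation: [[-0.108, 0.994, -0.0], [0.994, 0.108, 0.0], [0.0, -0.0, -1.0]]
force: [-0.5, -0.7, -0.6]
opening: 0.0209
grasp_force: 6.2
```

```bash
cat >k.py <<'E'
from h import *
s=robot.sense();w=robot.grab_frame('wrist');a=robot.grab_frame('scene')
g0=cv2.cvtColor(cv2.imread('pics/j_w.png'),cv2.COLOR_BGR2GRAY);g=cv2.cvtColor(w,cv2.COLOR_RGB2GRAY)
# track body display in wrist image relative to before
T=g0[262:300,300:345];r=cv2.matchTemplate(g[240:330,270:375],T,cv2.TM_CCOEFF_NORMED);_,v,_,l=cv2.minMaxLoc(r)
print(s['t'],s['tcp_pos'],s['force'],s['grasp_force'],'body shift px',l[0]-30,l[1]-22,round(v,3))
E
python3 k.py; python3 -c "
import cv2;g=cv2.imread('pics/j_w.png',0);print(g[250:330:4,322],g[280,296:350:3])"
```

```text
21.275 [ 0.5484 -0.1897  0.4534] [-0.491  -0.6578 -0.6169] 6.166610589134507 body shift px -1 0 0.904
[64 71 68 53 50 23 40 34 34 50 57 58 64 84 92 93 92 91 91 91] [129  83  54  50  24  27  30  34  29  33  40  36  25  45  55  52  45  86]
```

{"op": "step_arm", "data": {
  "targets": [
    [-0.2, 0, 0.05, 0],
    [-0.2, 0, 0.05, 0],
    [-0.2, 0, 0.05, 0],
    [-0.2, 0, 0.05, 0],
    [-0.2, 0, 0.05, 0],
    [-0.2, 0, 0.05, 0],
    [0, 0, 0, 0]
  ],
  "grip": -0.499
}}

```text
t: 22.25
tcp_pos: [0.5497, -0.2019, 0.4506]
orientation: [[-0.108, 0.994, -0.0], [0.994, 0.108, 0.0], [0.0, -0.0, -1.0]]
force: [0.3, 0.0, -1.2]
opening: 0.0215
grasp_force: 4.2
```

```bash
python3 k.py; python3 - <<'E'
from h import *
a=robot.grab_frame('scene')[:,:,::-1];b=robot.grab_frame('side')[:,:,::-1];w=robot.grab_frame('wrist')[:,:,::-1]
s=robot.sense();p=s['tcp_pos']+np.array([0,-.01,-.27])
out=[cv2.resize(w[180:330,245:395],(400,400))]
for n,f,r in(('scene',a,67),('side',b,50)):
    x,y=(proj(cam(n),p)-r).astype(int);y=max(y,0);print(n,x,y);out.append(cv2.resize(f[y:y+2*r,x:x+2*r],(400,400),interpolation=cv2.INTER_CUBIC))
cv2.imwrite('pics/k.png',cv2.resize(np.hstack(out),(798,266)))
E
```

```text
22.25 [ 0.5497 -0.2019  0.4506] [ 0.3425  0.0011 -1.2255] 4.235217554087285 body shift px 0 -7 0.927
scene 366 202
side 290 118
```

The body shifted −7 px relative to the gripper while the tool moved 12 mm, so the tip is held in the well and the pads are pivoting. I'll finish the uprighting and continue down.

{"op": "step_arm", "data": {
  "targets": [
    [-0.2, 0, 0.1, 0],
    [-0.2, 0, 0.1, 0],
    [-0.2, 0, 0.1, 0],
    [-0.2, 0, 0.1, 0],
    [-0.2, 0, 0.1, 0],
    [-0.1, 0, 0.1, 0],
    [0, 0, 0.2, 0],
    [0, 0, 0.2, 0],
    [0, 0, 0, 0]
  ]
}}

```text
t: 23.62
tcp_pos: [0.5509, -0.2125, 0.4404]
orientation: [[-0.108, 0.994, -0.0], [0.994, 0.108, 0.0], [0.0, -0.0, -1.0]]
force: [0.2, 0.2, -0.7]
opening: 0.0212
grasp_force: 4.1
```

```bash
python3 k.py
```

```text
23.625 [ 0.5509 -0.2125  0.4404] [ 0.1814  0.2496 -0.7056] 4.1356637893477455 body shift px 0 -14 0.788
```

{"op": "step_arm", "data": {
  "targets": [
    [0, 0, 0.2, 0],
    [0, 0, 0.3, 0],
    [0, 0, 0.3, 0],
    [0, 0, 0.3, 0],
    [0, 0, 0.3, 0],
    [0, 0, 0.3, 0],
    [0, 0, 0.3, 0],
    [0, 0, 0, 0]
  ]
}}

```text
t: 24.72
tcp_pos: [0.5508, -0.2126, 0.4203]
orientation: [[-0.108, 0.994, -0.001], [0.994, 0.108, 0.0], [0.0, -0.001, -1.0]]
force: [0.1, -0.3, -0.7]
opening: 0.0213
grasp_force: 4.1
```

```bash
python3 k.py
```

```text
24.725 [ 0.5508 -0.2126  0.4203] [ 0.126  -0.2564 -0.6981] 4.13617275597062 body shift px 0 -9 0.844
```

```bash
python3 - <<'E'
from h import *
a=robot.grab_frame('scene')[:,:,::-1];b=robot.grab_frame('side')[:,:,::-1];w=robot.grab_frame('wrist')[:,:,::-1]
s=robot.sense();p=s['tcp_pos']+np.array([0,0,-.24])
out=[w[180:330,245:395]]
for n,f,r in(('scene',a,60),('side',b,45)):
    x,y=(proj(cam(n),p)-r).astype(int);y=max(y,0);print(n,x,y,'scale',400/2/r);out.append(f[y:y+2*r,x:x+2*r])
i=[cv2.resize(o,(400,400),interpolation=cv2.INTER_CUBIC) for o in out]
i[0]=cv2.resize(i[0],(400,400))
c=np.zeros((600,800,3),'uint8');c[:400,:400]=i[1];c[:400,400:]=i[2];c[400:,300:500]=cv2.resize(i[0],(200,200));cv2.imwrite('pics/k2.png',c)
E
```

```text
scene 374 209 scale 3.3333333333333335
side 294 123 scale 4.444444444444445
```

View pics/k2.png

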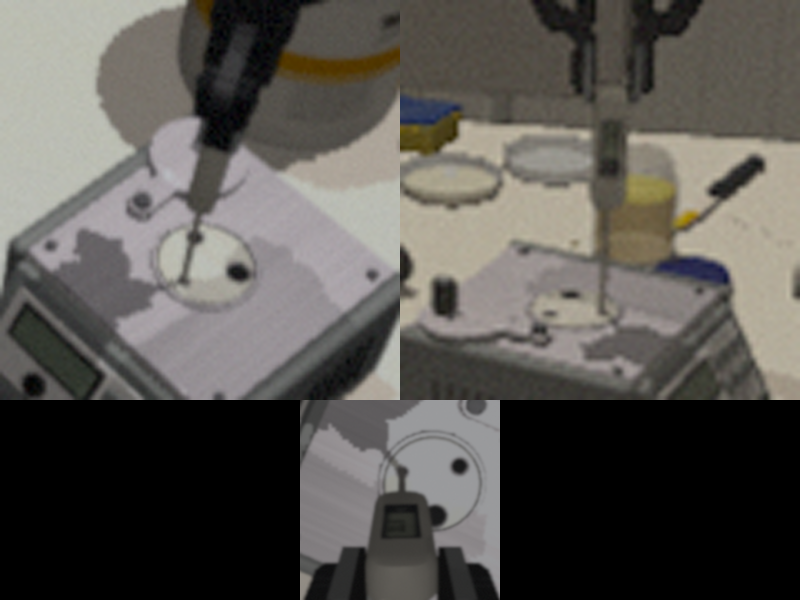

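The stem enters the narrow well in all three views, and the cover is aside. The neck is at scene (433.4,271.4) / side (339.9,169.1).

```bash
python3 - <<'E'
from h import *
A=cam('scene');B=cam('side')
n=tri([ray(A,(433.4,271.4)),ray(B,(339.9,169.1))]);print('neck',n,'tip z~',n[2]-.116)
go([.551,-.2141,.386])
E
```

```text
neck [ 0.5498 -0.2132  0.1779] tip z~ 0.061921693399086444
t 24.98 tcp [ 0.5509 -0.2127  0.4209] az 0.108 delta cm [-0.1426 -0.0107  3.4864] twist 0.0 F [ 0.3162  0.3215 -0.8704] open 0.021329171467311264 4.12248683947837 q [-0.4552  0.0985  1.4932 -0.      1.5496 -0.5632]
```

{"op": "step_arm", "data": {
  "targets": [
    [0, 0, 0.2, 0],
    [0, 0, 0.3, 0],
    [0, 0, 0.3, 0],
    [0, 0, 0.3, 0],
    [0, 0, 0.3, 0],
    [0, 0, 0.3, 0],
    [0, 0, 0.3, 0],
    [0, 0, 0.3, 0],
    [0, 0, 0.2, 0],
    [0, 0, 0.1, 0],
    [0, 0, 0.1, 0],
    [0, 0, 0.1, 0],
    [0, 0, 0, 0]
  ]
}}

```text
t: 26.6
tcp_pos: [0.5509, -0.2126, 0.3927]
orientation: [[-0.108, 0.994, 0.0], [0.994, 0.108, -0.0], [-0.0, 0.0, -1.0]]
force: [0.2, -0.0, -0.7]
opening: 0.0213
grasp_force: 4.1
```

{"op": "step_arm", "data": {
  "targets": [
    [0, 0, 0.1, 0],
    [0, 0, 0.1, 0],
    [0, 0, 0.1, 0],
    [0, 0, 0.1, 0]
  ]
}}

```text
t: 27.1
tcp_pos: [0.5509, -0.2127, 0.3887]
orientation: [[-0.108, 0.994, 0.0], [0.994, 0.108, -0.0], [-0.0, 0.0, -1.0]]
force: [-0.2, 0.4, 1.7]
opening: 0.0215
grasp_force: 4.2
```

{"op": "step_arm", "data": {
  "targets": [
    [0, 0, 0.1, 0],
    [0, 0, 0.1, 0],
    [0, 0, 0.1, 0],
    [0, 0, 0.1, 0]
  ]
}}

```text
t: 27.6
tcp_pos: [0.5512, -0.2128, 0.386]
orientation: [[-0.108, 0.994, 0.002], [0.994, 0.108, -0.001], [-0.001, 0.002, -1.0]]
force: [1.1, 0.5, 8.2]
opening: 0.0214
grasp_force: 5.4
```

Contact is at the expected bottom height (about z 0.031) with 8 N. I'll ease off slightly and release.

{"op": "step_arm", "data": {
  "targets": [
    [0, 0, -0.1, 0],
    [0, 0, -0.05, 0],
    [0, 0, 0, 0]
  ]
}}

```text
t: 27.98
tcp_pos: [0.551, -0.2127, 0.3862]
orientation: [[-0.108, 0.994, 0.0], [0.994, 0.108, -0.0], [-0.0, 0.0, -1.0]]
force: [0.3, -0.7, 2.4]
opening: 0.0215
grasp_force: 5.1
```

{"op": "step_arm", "data": {
  "targets": [
    [0, 0, 0, 0],
    [0, 0, 0, 0]
  ],
  "grip": -0.49
}}

```text
t: 28.22
tcp_pos: [0.5508, -0.2126, 0.3859]
orientation: [[-0.108, 0.994, -0.001], [0.994, 0.108, 0.0], [0.0, -0.001, -1.0]]
force: [-0.2, -0.2, -0.4]
opening: 0.0214
grasp_force: 1.0
```

{"op": "step_arm", "data": {
  "targets": [
    [0, 0, 0, 0],
    [0, 0, 0, 0],
    [0, 0, 0, 0]
  ],
  "grip": -0.2
}}

```text
t: 28.6
tcp_pos: [0.5508, -0.2126, 0.386]
orientation: [[-0.108, 0.994, -0.0], [0.994, 0.108, 0.0], [0.0, -0.0, -1.0]]
force: [1.3, 0.1, -0.2]
opening: 0.0339
grasp_force: 0.0
```

{"op": "step_arm", "data": {
  "targets": [
    [0, 0, -0.5, 0],
    [0, 0, -1, 0],
    [0, 0, -2, 0],
    [0, 0, -3, 0],
    [0, 0, -3, 0],
    [0, 0, 0, 0],
    [0, 0, 0, 0],
    [0, 0, 0, 0]
  ]
}}

```text
t: 29.6
tcp_pos: [0.5507, -0.2125, 0.48]
orientation: [[-0.108, 0.994, -0.002], [0.994, 0.108, 0.001], [0.001, -0.002, -1.0]]
force: [-0.0, -0.3, -0.6]
opening: 0.0339
grasp_force: 0.0
```

```bash
python3 - <<'E'
from h import *
s=robot.sense();print(s['t'],s['tcp_pos'],s['force'],s['grasp_force'])
A=cam('scene');B=cam('side')
for n,C in(('scene',A),('side',B)):
    f=robot.grab_frame(n);cv2.imwrite(f'pics/z_{n}.png',f[:,:,::-1])
    old=cv2.cvtColor(cv2.imread(f'pics/{n}0.png'),cv2.COLOR_BGR2GRAY);g=cv2.cvtColor(f,cv2.COLOR_RGB2GRAY)
    for z in(.11,.125,.146,.17,.19,.215):  # along the expected axis: changed-pixel columns
        x,y=proj(C,[.551,-.214,z]).round().astype(int);r=slice(x-14,x+15)
        print(n,z,(x,y),g[y,r])
E
```

```text
29.6 [ 0.5507 -0.2125  0.48  ] [-0.0324 -0.3374 -0.5602] 0.0
scene 0.11 (np.int64(428), np.int64(292)) [111 106 105 102  99  96  92  92  96 100 110 129 149 130  84  82 118 153
 164 166 165 167 172 181 184 186 188 175 141]
scene 0.125 (np.int64(430), np.int64(287)) [168 169 158 134 153 145 182 187 187 185 188 185 166 100 106 158 187 191
 189 188 188 189 185 185 185 183 171 156 147]
scene 0.146 (np.int64(432), np.int64(281)) [169 169 168 159 137 161 184 186 175 150 101  79  75  75  74  75  80 122
 167 187 188 187 185 185 188 186 179 159 143]
scene 0.17 (np.int64(434), np.int64(273)) [151 162 171 171 172 171 173 168 150  98  75  77  79  78  78  79  78  86
 113 157 167 168 167 165 168 163 165 167 165]
scene 0.19 (np.int64(436), np.int64(267)) [168 168 159 130  98  86  83  84  91  84  77  76  80  79  79  79  79  80
  86 100 120 138 154 163 163 160 161 163 163]
scene 0.215 (np.int64(438), np.int64(258)) [168 166 168 169 172 171 171 172 166 145 122 147 162 168 167 165 170 163
 159 165 164 167 167 168 165 163 162 162 153]
side 0.11 (np.int64(339), np.int64(192)) [163 156 155 158 163 164 163 
[... 192 characters left out ...]
 116 133 130
 128 132 128 129 131 129 129 135 131 127 131]
side 0.146 (np.int64(339), np.int64(180)) [142 135 133 133 126 116 104 101 111 116 130 102  76  79  83  78  84  93
 105 112 108 110 112 108 112 112 111 109 105]
side 0.17 (np.int64(340), np.int64(172)) [172 171 170 171 169 171 172 173 176 151 101  75  49  42  43  36  66  74
  95  94  97  97  95  98  96  97  93  86  87]
side 0.19 (np.int64(340), np.int64(165)) [157 146 145 147 147 147 163 170 176 154 112  85  70  54  55  52  65  77
 123 143 141 139 137 136 136 134 132 129 124]
side 0.215 (np.int64(340), np.int64(157)) [152 151 148 148 149 149 147 142 141 129 102  99  97  96  91  96  93  93
 105 129 137 133 136 136 132 131 133 134 153]
```

```bash
python3 - <<'E'
from h import *
g=cv2.imread('pics/z_scene.png',0);b=cv2.imread('pics/z_side.png',0)
for r in range(254,272):print(r,g[r,420:452:1])
print()
for r in range(148,184,3):print(r,b[r,328:354])
robot.grab_frame('side');A=cam('scene');B=cam('side')
E
```

```text
254 [168 168 168 166 166 166 168 166 167 165 165 158 132 107 103 131 175 187
 190 191 191 186 173 163 162 167 163 160 140 115  96  90]
255 [164 166 167 166 169 167 167 166 167 165 169 166 158 134 116 151 183 188
 187 187 187 182 174 164 161 166 167 162 157 143 120 103]
256 [166 166 168 164 167 167 166 167 166 167 169 169 171 152 128 162 184 188
 187 186 184 180 169 162 158 169 166 165 163 159 147 130]
257 [162 165 167 166 166 163 166 169 170 168 172 171 169 154 127 160 180 184
 181 176 179 177 165 160 160 166 166 166 165 163 159 151]
258 [148 168 168 168 167 165 168 168 171 171 170 171 165 145 121 146 162 168
 166 165 169 162 158 164 164 166 167 167 164 162 161 161]
259 [125 163 169 173 173 168 170 171 171 173 173 171 160 122 110 123 141 146
 143 146 147 145 145 157 166 168 167 165 157 161 160 162]
260 [102 150 169 178 181 176 171 172 169 170 171 171 151  97  92 106 117 121
 122 128 134 129 138 159 165 165 166 159 148 161 163 162]
261 [113 149 164 184 186 181 178 174 173 172 173 168 139  84  84  88  93  97
 104 106 115 121 148 163 167 163 160 154 154 162 163 163]
262 [146 161 166 176
[... 1936 characters left out ...]

 137 134 135 134 134 131 127 125]
166 [177 172 174 173 170 168 171 158 110  85  68  57  62  63  72  79 118 137
 134 134 132 130 133 130 125 125]
169 [169 170 171 169 170 173 172 153 111  77  62  64  68  65  76  82  93  98
  99  99 101  99  96  91  91  89]
172 [169 171 169 171 171 173 175 150 101  75  49  42  43  36  65  73  94  93
  97  96  95  98  95  96  93  86]
175 [169 171 170 167 170 172 174 142  97  84  86  84  87  85  88  84  98 107
 108 108 111 108 106  99  91  92]
178 [145 158 171 177 160 147 168 140  91  81  81  83  82  81  85  89 102 107
 108 111 110 112 109 108 111 106]
181 [146 134 131 122 115 110 106  95  92  85  84  78  83  87  97 101 110 112
 108 108 107 109 102 100  88  72]
```

The neck sits at about z 0.145, so the tip is on the bottom. The body stands upright, with its end face at scene (438,256) as expected, and the gripper is clear. I'm handing the job in.

```bash
python3 -c "
from cell import robot
print(robot.job_done())"
```

```text
the job is handed in; nothing more can be done
None
```

I swung the cover aside, set the thermometer upright in the narrow well with its tip on the bottom, released it, and handed the job in at about 30 s; no verdict was reported back.

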